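# Hold the continuity probe on the earth clamp under its touch cover

### The arm

A 7-joint arm with a two-finger parallel gripper is mounted at the origin on the work surface. World frame = base frame: x ahead of the robot, y to its left, z up, the work surface at z = 0. Lengths are in m, angles in rad, forces in N, time in s.
With the tool pointing down it reaches from about 0.4 to 0.875 m from the base axis. Payload 19.3 kg.
Tool frame: the origin (TCP) lies midway between the tips of the shut fingers; the grasp point (between the pads) lies 19 mm behind it; z points along the fingers, y is the line along which they close (so a half turn about z gives the same grasp; the last joint's range is limited). The gripper opens to 85 mm and grips with 20 to 120 N. Pads are 22 mm wide; open, the fingers measure 114 mm over their backs; the gripper's body (76 mm by 85 mm) begins 54 mm behind the grasp point. The pads swing forward as they close: fully open they stand 13 mm farther back than shut.
Start: joints at [-1.236, 0.521, -0.036, 1.599, 0.021, 1.021, -0.113], TCP at [0.246, 0.574, 0.231] pointing down, gripper open.
Joint ranges: [-2.91, 2.91], [-0.3, 2.13], [-1.5, 1.42], [0.17, 2.43], [-1.26, 4.41], [0.16, 1.93], [-2.52, 2.52]. Speed limits (rad/s): [1.89, 1.89, 2.39, 2.39, 3.01, 3.01, 3.01].

### API

Orientations are given as a rotation vector (axis times angle).
In Python, from cell import r gives the robot as it stands. The module is installed in compiled form; this text tells all that it offers.
- The arm moves only by the tool apply_moves, never from a script. Its argument "increments" is a list of rows, each a list of 4 numbers: the shift along the world's x, y, z in m, then the turn about the world's z in degrees. A call has exactly 5 rows; each row shifts and turns the commanded pose from where the row before left it; what a row does not reach is not made up. A row lasts 1/8 s, in which the tool goes at most 62.5 mm and 10.7 degrees, less where a joint would pass 70% of its speed; a pose out of reach is approached as far as the arm can. A call is refused whole if a number of a shift passes 0.0625 or a number of a turn 10.7, either way. A call with a gripper value outside its range is refused whole. "fingers" is the opening, from 0 (shut) to 1 (fully open), set as the call begins (left out, the last holds). The fingers move at their own pace and stop on an object; "squeeze" is the grip in N (left out, the last holds). Time passes only in rows, so rows that do not move let the fingers close, or fill a call up. It gives the time, the measured TCP pose, the force, the opening and the grip force at its end, in the units of the state.
- r.get_obs(): the state, without advancing time (a new reading comes with each control period).
- r.capture(name): name is "scene" or "top" or "wrist"; returns a dict with "frame" (420x560x3 uint8, blue, green, red), "depth" (420x560 float32, m along the optical axis (not along the pixel's ray), 0 where there is no reading), "fx", "fy", "cx", "cy" (pixels), "rvec" (rotation vector, rad) and "tvec" (3), from world to camera coordinates, as OpenCV has them; the wrist camera has in their place "mount" (4x4, takes a point from camera to tool coordinates, whose origin is the TCP and whose axes are the flange's). Camera axes: x right, y down, z forward; pixel columns grow to the right and rows downward; lengths in m; the calibration is good to about 2 mm. A picture is of the moment at which its call begins: read the wrist's pose just before it.
- r.close_job(): hands the job in; it is judged then, once.
Trained networks look in the newest picture that a camera, given by its name, has taken for a name from the list of things; names that differ only in an ending like _2 or _b are one class to them, and where a whole thing is asked for, a point or a joint stands for the part that bears it (a point fixed in the world has none). Each returns a list of dicts, best first, with "confidence" (0 to 1); they miss things now and then, are a little off and sometimes report something else, mostly with a low value. They report only what shows in the picture. A call takes as long as a camera call.
- r.spot_in(camera, target): "rect" ([left, top, width, height] in pixels, round what is visible of it).
- r.tip_of(camera, target): "location" ([column, row] in pixels: a listed point, or the origin of a listed thing).
The state is a dict: "time_s": time; "joint_pos": joint angles; "qvel": joint speeds; "effort": joint torques, N m; "ee_pos": TCP position; "tool_rot": TCP orientation; "contact_force": force on the tool from outside, world axes, zero at the start; "torque": the same for the moment, N m; "opening": opening from 0.0 (shut) to 1.0 (fully open); "grasp_force": force on a finger pad.
Only numpy, scipy, OpenCV 4.12 (cv2) and the standard library are available. Lean on these libraries where they do the work, as an engineer would, in place of code of your own. Each camera call takes 0.05 s, during which the arm holds its last target. There are 200 camera calls.

### The job

Take the spring-loaded test probe out of its stand, bring its disc foot in under the clear touch cover of the earth bar through the open end of the slot, and set the foot centred on the top of the brass clamp. Finish while still holding the probe there: upright, in your grip, pressed lightly so that its spring is about half in (7 of 14 mm, roughly 2 N), and not leaning on the cover. Be gentle: do not ram the cover or bottom the probe hard, do not shove the clamp along its bar, and leave everything else lying where it is.

Things in the scene. Friction and masses are not known exactly. Their poses are not given: they have to be found in the camera images.
- probe: test probe, about 120 g (varies), upright in the stand. Origin: centre of the underside of its round collar, z up along the probe. Collar 44 mm across, z 0 to 6 mm; above it a black square handle 24 x 24 mm, sides along the probe's x and y, z 6 to 66 mm: grip its flats from above. Below: 12 mm round neck, z -20 to 0, then an 8 mm steel rod ending in the disc foot.
- foot (a point): centre of the underside of the probe's disc foot (24 mm across, 6 mm thick), 76 mm below the collar's underside with the spring out; moves with the plunger
- plunger (a joint): how far the probe's foot and rod are pushed in, m: 0 = spring fully out, stop at 0.014. Spring 0.3 N per mm, no preload.
- stand: fixed upright aluminium tube, outside 56 mm, bore 31 mm, 85 mm high; origin at the centre of its base. The probe's collar rests on its rim and the foot hangs inside, so the probe must rise at least 80 mm to come clear. A white pot of similar width stands nearby and the two may change places.
- panel: fixed cream mounting plate 340 x 340 x 4 mm lying on the table, origin at the centre of its underside, x and y along its edges. In its frame: a transfer switch 130 mm high at x 35 to 145, y -15 to 155 mm; a breaker row 81 mm high at x -108 to -32, y 25 to 135 mm. The earth bar runs along the panel's x at y -70 mm.
- cover: clear touch cover fixed over the earth bar, 120 mm long (x), 76 mm wide; origin at its centre on the plate's upper face (4 mm above the table), axes as the panel's. Roof at z 43 to 47 mm with a slot 16 mm wide along y = 0, open at the -x end, closed from x +42 mm on. Side walls inside at y +/-34 mm; -x end open, far end closed.
- mouth (a point): centre of the cover's open end, 13 mm under the roof's underside; its +x points into the tunnel. The foot is wider than the slot, so it enters low through this end, with the rod in the slot
- clamp: brass clamp on the earth bar under the slot: block 20 x 24 mm with a flat round head 20 mm across on top, the only thing in the tunnel that stands high; axes as the panel's. It is stiff on the bar and sits somewhere from 35 mm to 85 mm inside the open end.
- clamp_top (a point): centre of the flat top of the clamp's round head, 27 mm above the table and 20 mm below the underside of the cover's roof
- pot: small white plastic pot 54 mm across, 45 mm high, fixed to the table; origin at the centre of its base
- driver: loose screwdriver 160 mm long lying on the panel beside the cover, leave alone
- gland: loose steel ring nut 28 mm across, 10 mm high, on the panel, leave alone
- spare: loose spare double breaker 75 x 36 x 60 mm on the table, leave alone
- spanner: loose spanner 150 mm long on the table, leave alone
- comb: loose brass terminal strip 80 x 10 x 10 mm on the table, leave alone
- tape: loose black roll 70 mm across, 22 mm high on the table, leave alone

How it is judged:
On the way, in this order (a step that is already met when the one before it is completed fails the run):
1. the probe is lifted clear out of its stand (z of foot in the frame of stand above 0.088 m and contact force between the fingers and probe above 1 N), for 0.1 s.
2. the foot is at least 10 mm inside the open end, under the cover's roof (x of foot in the frame of mouth between 0.01 and 0.12 m and z of foot in the frame of mouth below 0.01 m and y of foot in the frame of mouth between -0.02 and 0.02 m), for 0.1 s.
At the end, for the whole second after the job is handed in: Through the last second the gripper holds the probe upright (within 5 degrees) and still, its foot centred within 6 mm on the clamp's top and pressing it with 0.8 to 4 N, the plunger 3 to 11 mm in, with less than 1.5 N on the cover (horizontal distance between foot and clamp_top below 0.006 m and distance between foot and clamp_top below 0.008 m and contact force between probe and clamp between 0.8 and 4 N and value of joint plunger between 0.003 and 0.011 m and angle between probe's own z axis and vertical below 0.09 rad and contact force between the fingers and probe above 2 N and contact force between probe and cover below 1.5 N and linear speed of probe below 0.02 m/s); the arm keeps its last pose, push and grip.
It fails at once if the clamp is pressed with more than 10 N (contact force between probe and clamp above 10 N).
It fails at once if the probe is forced against the cover with more than 15 N (contact force between probe and cover above 15 N).
It fails at once if the clamp is shoved more than 6 mm along its bar (distance of clamp_top from where it was at the start of the episode above 0.006 m).
It fails at once if a bystander is moved more than 25 mm (distance of any of driver, gland, spare, spanner, comb, tape from where it was at the start of the episode above 0.025 m).
It also fails if it takes over 43 s, if anything falls off the work surface, if the arm or the gripper's body presses on something with over 40 N, if the wrist force passes 120 N, or if a joint passes its speed limit or range.

## Working session

There is one attempt and no reset: what is moved stays moved. The work goes in short steps, Python scripts to look and compute and a tool call to move; the robot and the scene stay as the last step left them, time stands still between calls to the robot, and variables do not carry over. Pictures are saved under pics/ and viewed, at most 10 in all, crops included, and the job is handed in when it is done.

Besides the shell and the picture viewer there is one more tool, called after "Emit:" as name(argument=value, ...), one argument or row to a line, values as JSON. apply_moves: Moves the arm, as the interface text tells. Its arguments: {"type":"object","properties":{"increments":{"type":"array","items":{"type":"array","items":{"type":"number"}}},"fingers":{"type":"number"},"squeeze":{"type":"number"}},"required":["increments"]}

```bash
mkdir -p pics; cat > h.py <<'E'
import numpy as np, cv2
from cell import r
from scipy.spatial.transform import Rotation as R
def cam(name):
    o=r.get_obs(); c=r.capture(name)
    if 'mount' in c:
        T=np.eye(4);T[:3,:3]=R.from_rotvec(o['tool_rot']).as_matrix();T[:3,3]=o['ee_pos']
        c['M']=T@np.array(c['mount'])
    else:
        W=np.eye(4);W[:3,:3]=R.from_rotvec(np.ravel(c['rvec'])).as_matrix();W[:3,3]=np.ravel(c['tvec'])
        c['M']=np.linalg.inv(W)
    return c
def ray(c,u,v):
    d=np.array([(u-c['cx'])/c['fx'],(v-c['cy'])/c['fy'],1.0])
    return c['M'][:3,3],c['M'][:3,:3]@d
def atz(c,u,v,z):
    p,d=ray(c,u,v); return p+d*(z-p[2])/d[2]
def cloud(c):
    h,w=c['depth'].shape; u,v=np.meshgrid(np.arange(w),np.arange(h)); d=c['depth']
    P=np.stack([(u-c['cx'])/c['fx']*d,(v-c['cy'])/c['fy']*d,d],-1)
    P=P@c['M'][:3,:3].T+c['M'][:3,3]; P[d<=0]=np.nan
    return P
def proj(c,p):
    q=np.linalg.inv(c['M'])@np.append(p,1); return c['fx']*q[0]/q[2]+c['cx'],c['fy']*q[1]/q[2]+c['cy']
E
cat > a.py <<'E'
from h import *
np.set_printoptions(precision=4,suppress=True)
o=r.get_obs();print(o['time_s'],o['ee_pos'],o['tool_rot'],o['opening'])
for n in ('top','scene'):
    c=cam(n);cv2.imwrite(f'pics/{n}0.png',c['frame']);np.savez(f'{n}.npz',**c)
    P=cloud(c);print(n,c['M'][:3,3],c['fx'])
    for t in ('probe','stand','pot','panel','cover','clamp','driver','gland','spare'):
        print(t,[(np.round(x['rect']).tolist(),round(x['confidence'],2)) for x in r.spot_in(n,t)[:2]],end=' ')
        for x in r.tip_of(n,t)[:2]:
            u,v=x['location'];print(np.round([u,v]),round(x['confidence'],2),P[int(np.clip(v,0,419)),int(np.clip(u,0,559))],end=' ')
        print()
    for t,z in (('mouth',.034),('clamp_top',.027)):
        for x in r.tip_of(n,t)[:2]: print(t,x['location'],x['confidence'],atz(c,*x['location'],z))
E
python3 a.py
```

```text
0.0 [0.246  0.5742 0.2307] [-0.6315 -3.0773  0.0018] 0.999185465773376
top [ 0.3295 -0.165   1.0244] 403.5434921153561
probe [([308.0, 239.0, 20.0, 16.0], 0.5)] [317. 250.] 0.78 [ 0.4355 -0.2379  0.1147] 
stand [([305.0, 234.0, 26.0, 25.0], 0.71)] [314. 248.] 0.8 [ 0.4426 -0.2327  0.0902] 
pot [([325.0, 179.0, 22.0, 22.0], 0.82)] [331. 195.] 0.73 [ 0.595 -0.277  0.001] 
panel [([76.0, 94.0, 166.0, 170.0], 0.68)] 
cover [([154.0, 169.0, 47.0, 54.0], 0.85), ([404.0, 235.0, 30.0, 31.0], 0.2)] [181. 198.] 0.83 [0.5526 0.0994 0.0523] 
clamp [] [317. 249.] 0.56 [ 0.4367 -0.235   0.1226] [174. 205.] 0.43 [0.5387 0.1212 0.0288] 
driver [([197.0, 163.0, 27.0, 54.0], 0.83)] [215. 193.] 0.56 [0.5775 0.0244 0.0245] [162. 179.] 0.45 [0.6115 0.1683 0.0038] 
gland [([130.0, 226.0, 10.0, 10.0], 0.4)] [134. 231.] 0.58 [0.4699 0.2225 0.0025] [314. 248.] 0.23 [ 0.4447 -0.2325  0.0915] 
spare [([403.0, 234.0, 30.0, 34.0], 0.94), ([154.0, 172.0, 48.0, 56.0], 0.72)] [416. 249.] 0.89 [ 0.4621 -0.4798  0.0581] 
mouth [168.9, 220.9] 0.82 [0.4939 0.1272 0.034 ]
clamp_top [172.5, 204.4] 0.55 [0.5378 0.1254 0.0
[... 343 characters left out ...]
836  0.0063] 
panel [([289.0, 90.0, 210.0, 153.0], 0.68), ([204.0, 220.0, 32.0, 36.0], 0.47)] [392. 157.] 0.94 [0.6195 0.1299 0.0523] [351. 189.] 0.43 [0.5843 0.0244 0.0178] 
cover [([330.0, 128.0, 63.0, 58.0], 0.59)] [359. 165.] 0.75 [0.571  0.0687 0.0489] 
clamp [] [320. 329.] 0.46 [ 0.7053 -0.2833  0.0226] 
driver [([324.0, 162.0, 52.0, 45.0], 0.88), ([301.0, 304.0, 38.0, 46.0], 0.6)] [344. 140.] 0.69 [0.5076 0.111  0.0512] [351. 190.] 0.66 [0.583  0.0231 0.0149] 
gland [] [348. 123.] 0.51 [0.4679 0.2064 0.0161] 
spare [([109.0, 324.0, 42.0, 54.0], 0.86)] [133. 358.] 0.58 [ 0.4978 -0.5074  0.047 ] [192. 199.] 0.41 [ 0.3252 -0.1933  0.012 ] 
mouth [344.4, 137.9] 0.88 [0.4984 0.1357 0.034 ]
```

```bash
python3 - <<'E'
import cv2
a=cv2.imread('pics/top0.png');cv2.imwrite('pics/v1.png',cv2.resize(a[90:290,70:350],(800,571),interpolation=cv2.INTER_CUBIC))
b=cv2.imread('pics/scene0.png');cv2.imwrite('pics/v2.png',cv2.resize(b[80:290,190:470],(800,600),interpolation=cv2.INTER_CUBIC))
E
```

```text
(no output)
```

View pics/v1.png

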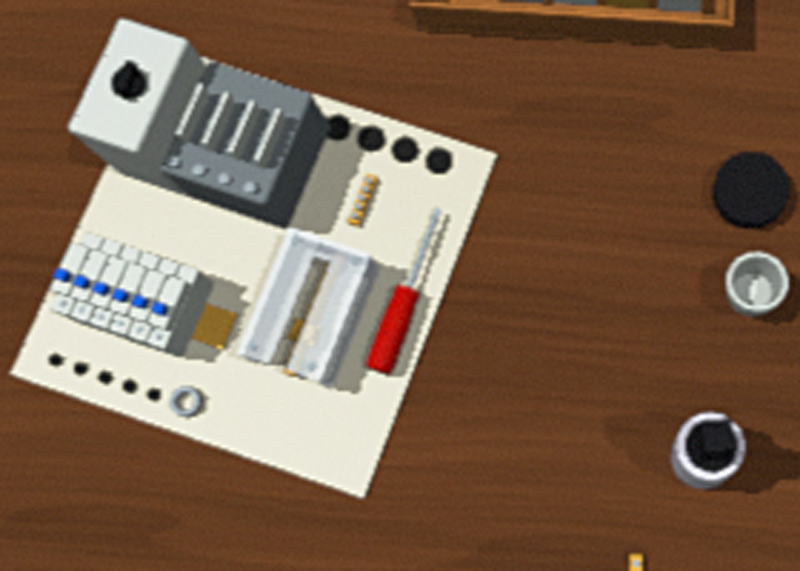

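View pics/v2.png

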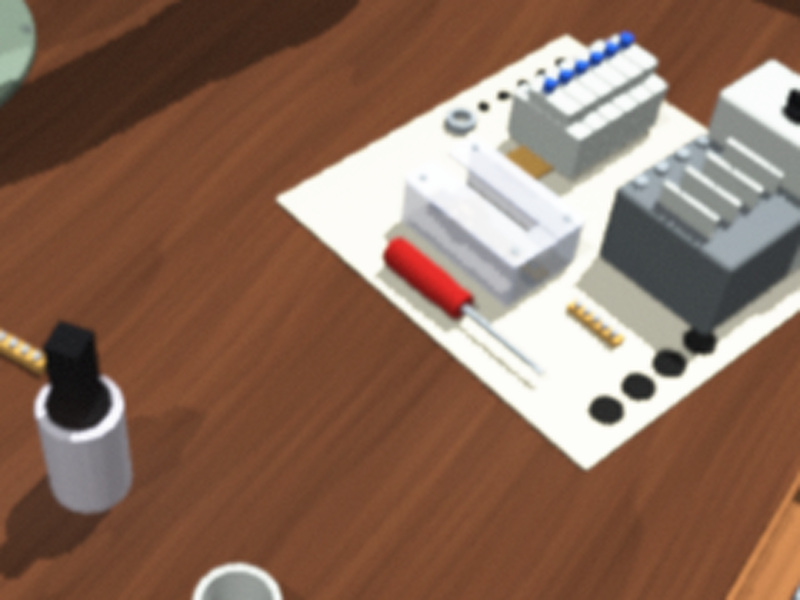

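The top crop shows the probe in the stand at about (712,445) and the pot at (757,283). The cover is around (310,310), with its open end near (290,370) and the brass clamp near (297,328). The panel is yawed by about -21°. I'll move over the cover first for a wrist look.

Emit:
apply_moves(
  increments=[
    [0.025,-0.04,0.01],
    [0.025,-0.04,0.01],
    [0.025,-0.04,0.01],
    [0.025,-0.04,0.01],
    [0.025,-0.04,0.01],
  ],
  fingers=1,
)

```text
invalid input
```

Emit:
apply_moves(
  increments=[
    [0.025,-0.04,0.01,0],
    [0.025,-0.04,0.01,0],
    [0.025,-0.04,0.01,0],
    [0.025,-0.04,0.01,0],
    [0.025,-0.04,0.01,0],
  ],
  fingers=1,
)

```text
time_s: 2.72
ee_pos: [0.3719, 0.3731, 0.2818]
tool_rot: [0.632, 3.077, 0.001]
contact_force: [0.2, 0.2, -0.3]
opening: 0.998
grasp_force: 0.0
```

Emit:
apply_moves(
  increments=[
    [0.025,-0.04,0.0,0],
    [0.025,-0.04,0.0,0],
    [0.025,-0.04,0.0,0],
    [0.025,-0.04,0.0,0],
    [0.015,-0.02,0,0],
  ],
)

```text
time_s: 3.35
ee_pos: [0.4872, 0.1921, 0.2815]
tool_rot: [0.635, 3.076, -0.0]
contact_force: [0.3, 0.6, 0.0]
opening: 1.002
grasp_force: 0.0
```

```bash
cat > b.py <<'E'
import sys
from h import *
np.set_printoptions(precision=4,suppress=True)
o=r.get_obs();print(o['time_s'],o['ee_pos'],o['tool_rot'],o['qvel'].max() if hasattr(o['qvel'],'max') else o['qvel'])
n='wrist';c=cam(n);cv2.imwrite(f'pics/{sys.argv[1]}.png',c['frame']);np.savez(f'{sys.argv[1]}.npz',**c)
P=cloud(c);print(n,c['M'],c['fx'])
for t in sys.argv[2].split(','):
    z={'mouth':.034,'clamp_top':.027,'cover':.004,'stand':0,'probe':.085}.get(t,0)
    print(t,[(np.round(x['rect']).tolist(),round(x['confidence'],2)) for x in r.spot_in(n,t)[:2]] if t!='mouth' else '',end=' ')
    for x in r.tip_of(n,t)[:2]:
        u,v=x['location'];print(np.round([u,v]),round(x['confidence'],2),atz(c,u,v,z),end=' ')
    print()
E
python3 b.py w1 cover,clamp,mouth,clamp_top
```

```text
3.35 [0.4872 0.1921 0.2815] [ 0.6351  3.0762 -0.0003] 0.39903842873272866
wrist [[ 0.396   0.8752  0.2778  0.4158]
 [ 0.9183 -0.3772 -0.1204  0.223 ]
 [-0.0006  0.3028 -0.9531  0.4246]
 [ 0.      0.      0.      1.    ]] 327.2189684889464
cover [([206.0, 197.0, 74.0, 101.0], 0.78), ([1.0, 357.0, 12.0, 15.0], 0.56)] [249. 242.] 0.84 [0.5598 0.1122 0.004 ] [304. 251.] 0.7 [0.6026 0.1761 0.004 ] 
clamp [([237.0, 224.0, 8.0, 18.0], 0.48)] [246. 233.] 0.71 [0.5472 0.1125 0.    ] 
mouth  [239. 204.] 0.69 [0.4983 0.1306 0.034 ] 
clamp_top [([206.0, 198.0, 72.0, 101.0], 0.55), ([232.0, 226.0, 16.0, 17.0], 0.47)] [243. 233.] 0.45 [0.5372 0.1158 0.027 ]
```

```bash
python3 - <<'E'
import cv2
a=cv2.imread('pics/w1.png');cv2.imwrite('pics/v3.png',cv2.resize(a[170:320,150:350],(800,600),interpolation=cv2.INTER_CUBIC))
E
```

```text
(no output)
```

View pics/v3.png

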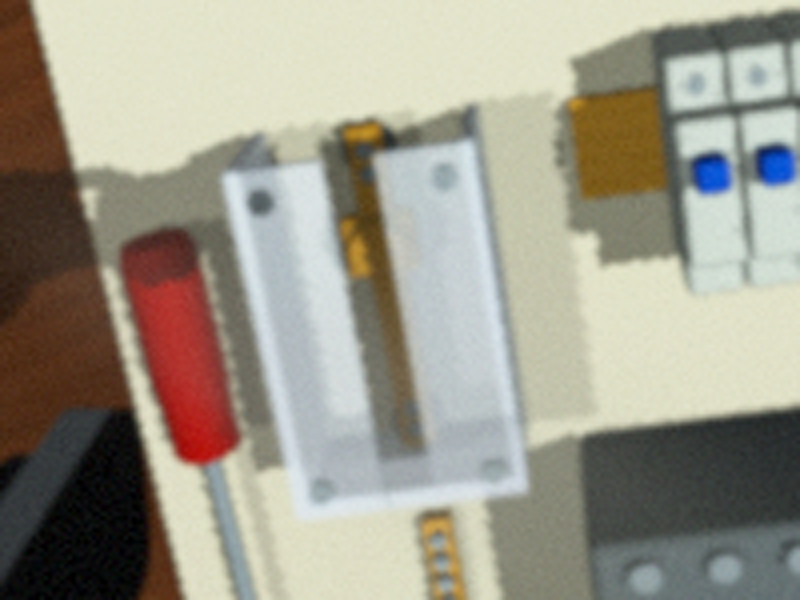

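The wrist crop shows the cover roof with corners at (222,172), (478,140), (522,492) and (300,518). The open end is at the top, and the clamp brass shows in the slot near (358,247). I'll line the camera up with the slot and go closer.

Emit:
apply_moves(
  increments=[
    [0.012,-0.025,-0.02,0],
    [0.012,-0.025,-0.025,0],
    [0.012,-0.024,-0.025,0],
    [0,0,0,0],
    [0,0,0,0],
  ],
)

```text
time_s: 4.38
ee_pos: [0.5221, 0.1215, 0.2117]
tool_rot: [0.63, 3.078, 0.001]
contact_force: [0.2, 0.5, -0.1]
opening: 1.002
grasp_force: 0.0
```

```bash
python3 b.py w2 cover,clamp,mouth,clamp_top; python3 - <<'E'
import cv2
a=cv2.imread('pics/w2.png');print(a.shape);cv2.imwrite('pics/v4.png',cv2.resize(a[130:370,120:440],(800,600),interpolation=cv2.INTER_CUBIC))
E
```

```text
4.375 [0.5221 0.1215 0.2117] [0.6301 3.0777 0.0008] 0.002332172658894048
wrist [[ 0.3929  0.8766  0.2779  0.4506]
 [ 0.9196 -0.3745 -0.1188  0.152 ]
 [-0.      0.3022 -0.9532  0.3549]
 [ 0.      0.      0.      1.    ]] 327.2189684889464
cover [([239.0, 160.0, 92.0, 126.0], 0.66), ([170.0, 44.0, 390.0, 341.0], 0.19)] [287. 214.] 0.78 [0.5574 0.1138 0.004 ] 
clamp [([277.0, 192.0, 15.0, 21.0], 0.64), ([335.0, 84.0, 26.0, 28.0], 0.39)] [281. 203.] 0.6 [0.5439 0.1116 0.    ] [285. 204.] 0.56 [0.5467 0.1158 0.    ] 
mouth  [280. 165.] 0.96 [0.4982 0.1301 0.034 ] [228. 260.] 0.36 [0.5704 0.0384 0.034 ] 
clamp_top [([273.0, 191.0, 19.0, 20.0], 0.58), ([240.0, 158.0, 91.0, 130.0], 0.51)] [283. 204.] 0.6 [0.5378 0.1168 0.027 ] 
(420, 560, 3)
```

View pics/v4.png

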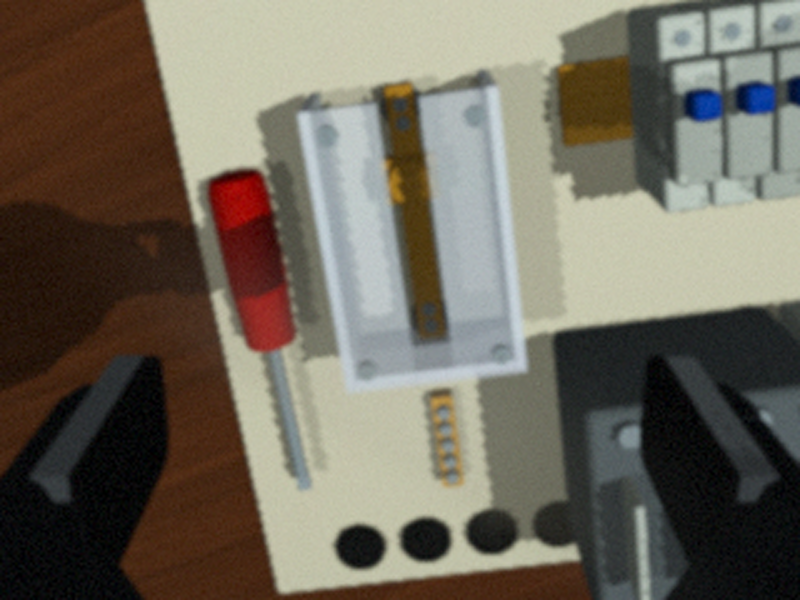

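The crop shows the slot lined up with the view. The clamp head is centred near (408,180), and the roof corners are at (300,112), (496,86), (526,371) and (348,390).

```bash
python3 - <<'E'
from h import *
np.set_printoptions(precision=4,suppress=True)
def fit(f,pts,s,ox,oy):
    c=dict(np.load(f+'.npz'))
    w=np.array([atz(c,u/s+ox,v/s+oy,.051)[:2] for u,v in pts]);print(w)
    loc=np.array([[-60,38],[-60,-38],[60,-38],[60,38]])/1e3*1.0
    # order of pts: left-open(y-), right-open(y+), right-far, left-far
    loc=np.array([[-60,-38],[-60,38],[60,38],[60,-38]])/1e3
    A=loc-loc.mean(0);B=w-w.mean(0);H=A.T@B
    th=np.arctan2(H[0,1]-H[1,0],H[0,0]+H[1,1]);Rm=np.array([[np.cos(th),-np.sin(th)],[np.sin(th),np.cos(th)]])
    print(f,'centre',w.mean(0),'yaw',np.degrees(th),'res mm',(B-A@Rm.T)*1e3)
    print('mouth',w.mean(0)+Rm@[-.06,0]);return c,w.mean(0),Rm
fit('w1',[(222,172),(478,140),(522,492),(300,518)],4,150,170)
c,m,Rm=fit('w2',[(300,112),(496,86),(526,371),(348,390)],2.5,120,130)
for u,v in ((283.3,202),(283,204)):
    p=atz(c,u,v,.027)[:2];print('clamp',p,'local mm',Rm.T@(p-m)*1e3)
# panel corners from top
c=dict(np.load('top.npz'));k=800/280
for u,v in ((497,155),(363,497),(10,373)):print(atz(c,u/k+70,v/k+90,.004))
# probe handle / stand from depth
P=cloud(c)
s=P[225:265,295:340].reshape(-1,3);h=s[s[:,2]>.125]
print('handle',len(h),h.mean(0),np.median(h,0),h.min(0),h.max(0),cv2.minAreaRect((h[:,:2]*1e3).astype(np.float32)))
# scan brass pixels in w2
c=dict(np.load('w2.npz'));hsv=cv2.cvtColor(c['frame'],cv2.COLOR_BGR2HSV)
for v in range(180,224,2):print(v,[tuple(int(t) for t in hsv[v,u]) for u in range(276,290,3)])
E
```

```text
[[0.4893 0.0922]
 [0.5105 0.1667]
 [0.625  0.1315]
 [0.6052 0.0609]]
w1 centre [0.5575 0.1128] yaw -16.01411681793188 res mm [[-0.0743 -0.6612]
 [ 0.1976  0.7985]
 [-0.6207 -1.322 ]
 [ 0.4974  1.1846]]
mouth [0.4998 0.1294]
[[0.4897 0.0931]
 [0.5095 0.1644]
 [0.6253 0.133 ]
 [0.6044 0.0612]]
w2 centre [0.5572 0.1129] yaw -15.538296557321551 res mm [[ 0.4567  0.7597]
 [-0.0938 -1.1739]
 [ 0.1221 -0.5038]
 [-0.4849  0.918 ]]
mouth [0.4994 0.129 ]
clamp [0.5364 0.1177] local mm [-21.3436  -1.0096]
clamp [0.5383 0.1165] local mm [-19.2386  -1.6017]
[ 0.7191 -0.0385  0.004 ]
[0.3942 0.0521 0.004 ]
[0.4841 0.3798 0.004 ]
handle 142 [ 0.4482 -0.2432  0.1486] [ 0.448  -0.243   0.1501] [ 0.4352 -0.258   0.1274] [ 0.4631 -0.2295  0.1563] ((449.23187255859375, -243.98675537109375), (24.16434097290039, 24.33394432067871), 15.177108764648438)
180 [(22, 168, 70), (23, 18, 56), (60, 9, 59), (18, 174, 82), (68, 8, 124)]
182 [(20, 124, 74), (19, 162, 74), (19, 165, 68), (20, 224, 75), (23, 10, 106)]
184 [(19, 126, 75), (20, 209, 77), (20, 187, 82), (22, 202, 77), (40, 23, 99)]
186 [(23, 115, 71), (21
[... 802 characters left out ...]
 (19, 200, 143), (19, 197, 75), (20, 183, 78), (19, 209, 95)]
208 [(19, 103, 143), (20, 196, 161), (19, 205, 86), (20, 202, 77), (20, 211, 87)]
210 [(20, 76, 150), (20, 191, 131), (21, 209, 83), (20, 191, 76), (20, 180, 82)]
212 [(35, 19, 146), (24, 92, 80), (20, 195, 72), (19, 193, 82), (19, 193, 82)]
214 [(90, 15, 150), (30, 50, 76), (20, 201, 76), (20, 184, 79), (20, 196, 78)]
216 [(101, 17, 161), (28, 47, 81), (21, 201, 76), (19, 209, 78), (20, 201, 80)]
218 [(95, 17, 163), (28, 47, 81), (20, 183, 74), (18, 190, 82), (20, 207, 80)]
220 [(102, 19, 173), (30, 33, 85), (18, 154, 78), (21, 199, 77), (20, 210, 80)]
222 [(99, 19, 173), (39, 28, 91), (18, 155, 74), (19, 211, 76), (20, 196, 82)]
```

Emit:
apply_moves(
  increments=[
    [-0.008,-0.041,0.01,4],
    [-0.008,-0.041,0.01,4],
    [-0.008,-0.041,0.01,4],
    [-0.008,-0.041,0.01,5],
    [-0.008,-0.041,0.01,5],
  ],
)

```text
time_s: 5.4
ee_pos: [0.4818, -0.0858, 0.2618]
tool_rot: [0.028, 3.141, -0.0]
contact_force: [0.5, -0.1, -0.9]
opening: 1.004
grasp_force: 0.0
```

Emit:
apply_moves(
  increments=[
    [-0.008,-0.041,0.005,4],
    [-0.008,-0.041,0.005,4],
    [-0.008,-0.041,0,4],
    [-0.008,-0.038,0,4],
    [0,0,0,0],
  ],
)

```text
time_s: 6.02
ee_pos: [0.4492, -0.2481, 0.2714]
tool_rot: [0.399, -3.116, 0.001]
contact_force: [0.5, 0.9, 0.6]
opening: 1.001
grasp_force: 0.0
```

```bash
python3 b.py w3 probe,stand; python3 - <<'E'
from h import *
c=dict(np.load('w3.npz'));P=cloud(c)
m=np.nan_to_num(P[...,2])>.147
m&=(np.hypot(P[...,0]-.449,P[...,1]+.244)<.04)
h=P[m];print('handle top',len(h),np.median(h,0),cv2.minAreaRect((h[:,:2]*1e3).astype(np.float32)))
q=(np.abs(P[...,2]-.085)<.004)&(np.hypot(P[...,0]-.449,P[...,1]+.244)<.06)
s=P[q];print('rim',len(s),cv2.minEnclosingCircle((s[:,:2]*1e3).astype(np.float32)))
q=(np.abs(P[...,2]-.091)<.0025)&(np.hypot(P[...,0]-.449,P[...,1]+.244)<.06)
s=P[q];print('collar',len(s),cv2.minEnclosingCircle((s[:,:2]*1e3).astype(np.float32)))
cv2.imwrite('pics/v5.png',cv2.resize(c['frame'][110:320,140:420],(800,600),interpolation=cv2.INTER_CUBIC))
E
```

```text
6.025 [ 0.4492 -0.2481  0.2714] [ 0.3995 -3.1159  0.0012] 0.015163935860871326
wrist [[-0.2523  0.9225  0.2921  0.374 ]
 [ 0.9676  0.2411  0.0746 -0.2671]
 [-0.0016  0.3015 -0.9535  0.4146]
 [ 0.      0.      0.      1.    ]] 327.2189684889464
probe [([30.0, 104.0, 74.0, 73.0], 0.61), ([266.0, 169.0, 40.0, 58.0], 0.57)] [288. 187.] 0.75 [ 0.447  -0.2418  0.085 ] 
stand [([258.0, 157.0, 56.0, 54.0], 0.87)] [284. 177.] 0.6 [ 0.4536 -0.2427  0.    ] 
handle top 16634 [ 0.43696321 -0.24265071  0.35381818] ((444.22308349609375, -243.8598175048828), (35.11599349975586, 77.0831069946289), 15.803600311279297)
rim 691 ((450.3067626953125, -243.52671813964844), 27.949750900268555)
collar 601 ((449.9081115722656, -243.3026885986328), 21.945743560791016)
```

View pics/v5.png

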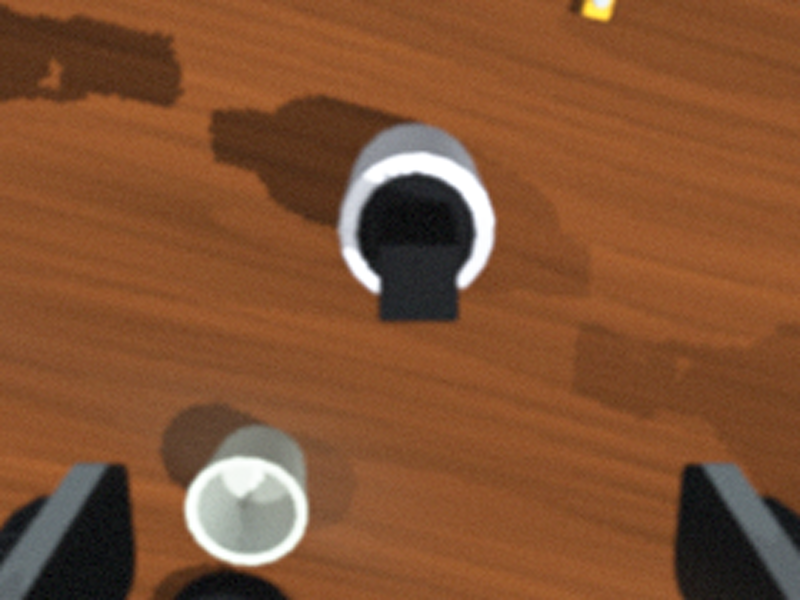

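The crop shows the probe in the stand, its collar on the rim. The handle top is at about (419,283) and lines up with the gripper, and the pot is clear at (247,510). I'll descend and grip.

Emit:
apply_moves(
  increments=[
    [0.0005,0.0045,-0.025,0.4],
    [0,0,-0.035,0],
    [0,0,-0.04,0],
    [0,0,-0.04,0],
    [0,0,-0.025,0],
  ],
)

```text
time_s: 6.9
ee_pos: [0.4505, -0.2398, 0.1047]
tool_rot: [0.417, -3.113, -0.001]
contact_force: [0.8, -0.6, 0.3]
opening: 0.995
grasp_force: 0.0
```

Emit:
apply_moves(
  increments=[
    [0,0,0,0],
    [0,0,0,0],
    [0,0,0,0],
    [0,0,0,0],
    [0,0,0,0],
  ],
  fingers=0,
  squeeze=50,
)

```text
time_s: 7.52
ee_pos: [0.4513, -0.2411, 0.1074]
tool_rot: [-0.415, 3.112, -0.001]
contact_force: [-1.1, 1.4, 10.0]
opening: 0.273
grasp_force: 48.6
```

Emit:
apply_moves(
  increments=[
    [0,0,0.015,0],
    [0,0,0.03,0],
    [0,0,0.04,0],
    [0,0,0.04,0],
    [0,0,0.015,0],
  ],
)

```text
time_s: 8.15
ee_pos: [0.4512, -0.2414, 0.2493]
tool_rot: [-0.415, 3.111, -0.003]
contact_force: [0.1, -0.9, -1.8]
opening: 0.275
grasp_force: 49.3
```

```bash
python3 b.py w4 probe,foot; python3 - <<'E'
from h import *
for n in ('scene','top'):
    c=cam(n); np.savez(n+'1.npz',**c)
    print(n,r.spot_in(n,'probe')[:2],r.spot_in(n,'foot')[:2],r.tip_of(n,'foot')[:2],r.tip_of(n,'probe')[:2])
    u,v=proj(c,np.array([.4513,-.2411,.24])); a=c['frame'][int(v)-70:int(v)+80,int(u)-50:int(u)+50]
    cv2.imwrite(f'pics/{n}1.png',a)
a=cv2.resize(cv2.imread('pics/scene1.png'),(400,600),interpolation=2)
b=cv2.resize(cv2.imread('pics/w4.png')[:,140:420],(400,600),interpolation=2)
cv2.imwrite('pics/v6.png',np.hstack([a,b]))
E
```

```text
8.15 [ 0.4512 -0.2414  0.2493] [-0.4148  3.1107 -0.0027] 0.24860934146296665
wrist [[-0.2621  0.9189  0.2948  0.3758]
 [ 0.965   0.2505  0.0771 -0.2611]
 [-0.003   0.3047 -0.9524  0.3922]
 [ 0.      0.      0.      1.    ]] 327.2189684889464
probe [([240.0, 197.0, 79.0, 163.0], 0.72), ([270.0, 198.0, 29.0, 21.0], 0.23)] [358.  76.] 0.67 [ 0.3331 -0.2047  0.085 ] [ 66. 134.] 0.26 [ 0.4502 -0.4467  0.085 ] 
foot [([270.0, 197.0, 27.0, 22.0], 0.9)] [286. 212.] 0.92 [ 0.4943 -0.2243 -0.    ] [442. 315.] 0.32 [0.5824 0.0269 0.    ] 
scene [{'rect': [330.9, 127.8, 63.9, 64.2], 'confidence': 0.71}, {'rect': [197.6, 134.5, 26.7, 69.5], 'confidence': 0.59}] [{'rect': [177.1, 188.5, 30.5, 22.1], 'confidence': 0.75}, {'rect': [291.4, 90.8, 210.6, 152.9], 'confidence': 0.6}] [{'location': [215.9, 200.3], 'confidence': 0.67}, {'location': [133.4, 357.9], 'confidence': 0.24}] [{'location': [211.8, 168.5], 'confidence': 0.62}, {'location': [360.5, 164.3], 'confidence': 0.37}]
top [] [{'rect': [200.7, 162.6, 23.2, 56.8], 'confidence': 0.52}] [] [{'location': [180.4, 198.5], 'confidence': 0.6}]
```

View pics/v6.png

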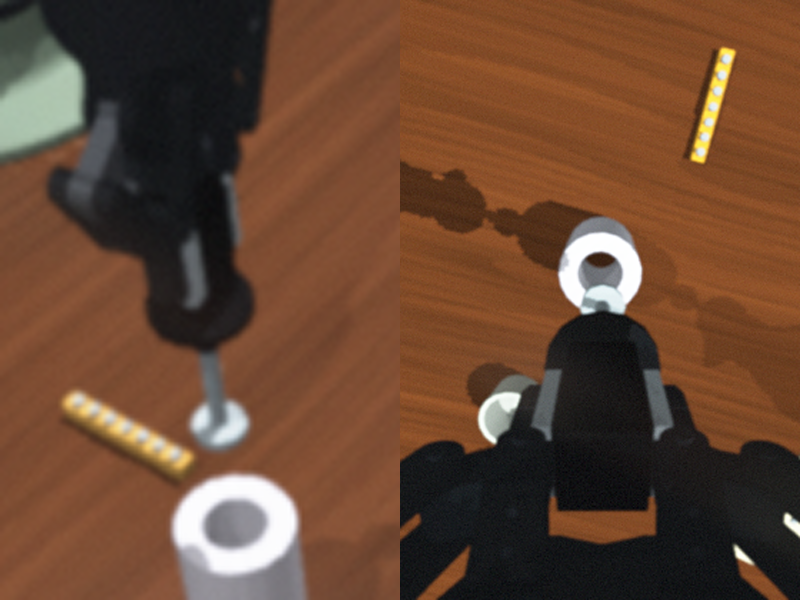

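The probe hangs upright in the grip. The foot is clear above the stand, at about (220,425) in the left crop, and it also shows in the wrist view at (603,298). Next I'll estimate the foot's offset from the TCP.

```bash
python3 - <<'E'
from h import *
np.set_printoptions(precision=4,suppress=True)
tcp=np.array([.4512,-.2414,.2493])
c=dict(np.load('w4.npz'));s=dict(np.load('scene1.npz'))
print('wrist foot at z.151',atz(c,286,212,.151)-tcp,'scene',atz(s,215.9,200.3,.151)-tcp)
p1,d1=ray(c,286,212);p2,d2=ray(s,215.9,200.3)
A=np.stack([d1,-d2],1);k=np.linalg.lstsq(A,p2-p1,rcond=None)[0];print('tri',p1+k[0]*d1-tcp,p2+k[1]*d2-tcp)
P=cloud(c);q=P[190:222,260:310].reshape(-1,3);q=q[(q[:,2]>.13)&(q[:,2]<.175)];print('foot pts',len(q),np.median(q,0)-tcp,q.min(0)-tcp,q.max(0)-tcp)
q=P[200:300,230:340].reshape(-1,3);q=q[(q[:,2]>.222)&(q[:,2]<.239)];print('collar pts',len(q),cv2.minEnclosingCircle(((q[:,:2]-tcp[:2])*1e3).astype(np.float32)),np.median(q[:,2])-tcp[2])
P=cloud(s);u,v=proj(s,np.array([.4513,-.2414,.155]));u=int(u);v=int(v)
q=P[v-20:v+20,u-20:u+20].reshape(-1,3);q=q[(q[:,2]>.145)&(q[:,2]<.175)&(np.hypot(q[:,0]-.4513,q[:,1]+.2414)<.03)];print('scene foot',len(q),q.min(0)-tcp,q.max(0)-tcp)
top=q[(q[:,2]>.154)&(q[:,2]<.160)];print(len(top),cv2.minEnclosingCircle(((top[:,:2]-tcp[:2])*1e3).astype(np.float32)),np.median(top[:,2]))
q=P[v-60:v+20,u-30:u+30].reshape(-1,3);q=q[(q[:,2]>.222)&(q[:,2]<.239)&(np.hypot(q[:,0]-.4513,q[:,1]+.2414)<.04)];print('scene collar',len(q),cv2.minEnclosingCircle(((q[:,:2]-tcp[:2])*1e3).astype(np.float32)))
E
```

```text
wrist foot at z.151 [-0.0022  0.0032 -0.0983] scene [ 0.0054 -0.0033 -0.0983]
tri [ 0.0005  0.0041 -0.1073] [-0.0005  0.0021 -0.1078]
foot pts 517 [-0.0055 -0.0017 -0.0919] [-0.0135 -0.0116 -0.0982] [ 0.0046  0.0116 -0.0756]
collar pts 1867 ((-2.0918736457824707, -0.11063480377197266), 21.767200469970703) -0.015981190649379085
scene foot 148 [-0.0129 -0.0127 -0.1023] [ 0.0104  0.0116 -0.0744]
23 ((-1.105566143989563, -0.7279937267303467), 11.852265357971191) 0.15560036612398553
scene collar 307 ((-1.2076770067214966, -1.252124547958374), 21.81428337097168)
```

Emit:
apply_moves(
  increments=[
    [0.002,0.03,0,-3],
    [0.002,0.04,0,-3.4],
    [0.002,0.045,0,-3.5],
    [0.002,0.045,0,-3.5],
    [0.002,0.045,0,-3.5],
  ],
)

```text
time_s: 9.52
ee_pos: [0.4606, -0.0346, 0.2464]
tool_rot: [0.05, 3.141, 0.0]
contact_force: [1.7, 0.1, -0.5]
opening: 0.277
grasp_force: 49.3
```

Emit:
apply_moves(
  increments=[
    [0.002,0.045,-0.02,-3.5],
    [0.002,0.045,-0.02,-3.5],
    [0.002,0.04,-0.02,-3.5],
    [0,0.03,-0.02,-3.4],
    [0,0.014,0,0],
  ],
)

```text
time_s: 10.15
ee_pos: [0.4659, 0.1393, 0.1653]
tool_rot: [-0.423, -3.111, 0.002]
contact_force: [-0.1, -1.2, -0.8]
opening: 0.276
grasp_force: 49.3
```

Emit:
apply_moves(
  increments=[
    [0,0,0,0],
    [0,0,0,0],
    [0,0,0,0],
    [0,0,0,0],
    [0,0,0,0],
  ],
)

```text
time_s: 10.78
ee_pos: [0.4667, 0.1377, 0.1664]
tool_rot: [0.427, 3.112, 0.0]
contact_force: [0.8, 0.2, -1.6]
opening: 0.276
grasp_force: 49.3
```

```bash
cat > m.py <<'E'
import sys
from h import *
np.set_printoptions(precision=4,suppress=True)
M=np.array([.4995,.129]);th=np.radians(-15.6);Rm=np.array([[np.cos(th),-np.sin(th)],[np.sin(th),np.cos(th)]])
L=lambda p:Rm.T@(np.array(p)[:2]-M)*1e3
o=r.get_obs();t=np.array(o['ee_pos']);Rt=R.from_rotvec(o['tool_rot']).as_matrix()
print(o['time_s'],t,'yaw y',np.degrees(np.arctan2(Rt[1,1],Rt[0,1])),'tilt',np.degrees(np.arccos(-Rt[2,2])))
fz=t[2]-.0983
off=np.array([-.0015,.0004]);print('foot z',fz,'expected foot local mm',L(t[:2]+off))
c=cam('wrist');np.savez(sys.argv[1]+'.npz',**c);cv2.imwrite(f'pics/{sys.argv[1]}.png',c['frame'])
for x in r.tip_of('wrist','foot')[:2]:print('foot',x['location'],x['confidence'],L(atz(c,*x['location'],fz)))
for k,z in (('mouth',.034),('clamp_top',.027)):
    for x in r.tip_of('wrist',k)[:2]:print(k,x['location'],x['confidence'],L(atz(c,*x['location'],z)))
P=cloud(c)
for nm,z0,z1,rad in (('foot',fz+.004,fz+.009,.02),('collar',fz+.079,fz+.086,.03)):
    q=P[(P[...,2]>z0)&(P[...,2]<z1)&(np.hypot(P[...,0]-t[0],P[...,1]-t[1])<rad)]
    if len(q)>5:
        l=(q[:,:2]-M)@Rm*1e3;print(nm,len(q),l.min(0),l.max(0),cv2.minEnclosingCircle(l.astype(np.float32)),np.median(q[:,2]))
# roof edges
l=(P[...,:2]-M)@Rm*1e3
E
python3 m.py w5;python3 - <<'E'
import cv2
a=cv2.imread('pics/w5.png');cv2.imwrite('pics/v7.png',cv2.resize(a[150:390,140:460],(800,600),interpolation=2))
E
```

```text
10.775 [0.4667 0.1377 0.1664] yaw y 74.3852530369696 tilt 0.009350239022443311
foot z 0.0681064964542783 expected foot local mm [-35.4625  -0.4324]
foot [286.7, 214.1] 0.57 [-33.818    3.8147]
clamp_top [280.8, 252.6] 0.3 [17.5509 -0.8612]
foot 432 [-47.7014 -11.9578] [-32.3181  11.5154] ((-35.97967529296875, -0.2256813943386078), 11.775301933288574) 0.07456518837860834
collar 1741 [-57.7621 -22.0135] [-34.6678  21.59  ] ((-36.00564193725586, -0.23231348395347595), 21.822364807128906) 0.15056082574066096
```

View pics/v7.png

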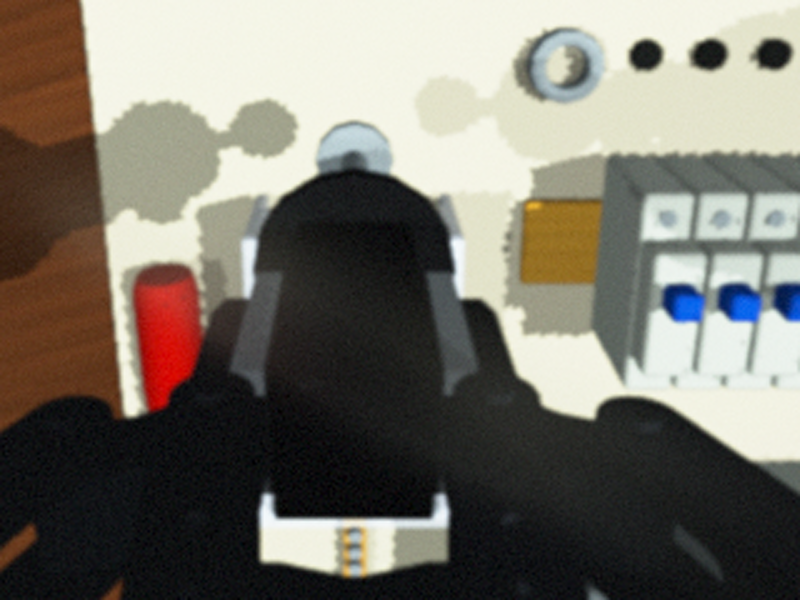

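The crop shows the foot at (354,150) in front of the cover's open end. The roof edges at columns 242 and 466 give a midline of 354, so it is centred sideways. I'll pin down the clamp's position along the slot from depth.

```bash
python3 - <<'E'
from h import *
np.set_printoptions(precision=4,suppress=True)
M=np.array([.4995,.129]);th=np.radians(-15.6);Rm=np.array([[np.cos(th),-np.sin(th)],[np.sin(th),np.cos(th)]])
for f in ('w1','w2','top'):
    c=dict(np.load(f+'.npz'));P=cloud(c);l=(P[...,:2]-M)@Rm*1e3;z=P[...,2]
    q=(np.abs(l[...,1])<14)&(l[...,0]>-10)&(l[...,0]<125)&(z<.036)&(z>.0225)
    print(f,q.sum(),l[q].min(0) if q.any() else '',l[q].max(0) if q.any() else '',np.median(z[q]))
    h,e=np.histogram(l[q][:,0],np.arange(-10,125,3));print([(int(a),int(b)) for a,b in zip(e,h) if b])
    q=(np.abs(z-.051)<.003)&(np.abs(l[...,1])<60)&(l[...,0]>-30)&(l[...,0]<150)
    a=l[q];print('roof',q.sum(),np.percentile(a,[.5,99.5],axis=0))
    q&=(l[...,0]>10)&(l[...,0]<95)&(np.abs(l[...,1])<30)
    a=l[q][:,1];print('slot edges',a[a<0].max(),a[a>0].min())
E
```

```text
w1 138 [ 29.4108 -11.0788] [115.6021   3.7392] 0.027471742953015493
[(29, 19), (32, 19), (35, 23), (38, 24), (41, 20), (44, 18), (47, 14), (113, 1)]
roof 4469 [[ -0.2776 -37.9352]
 [119.8112  37.8245]]
slot edges -7.881478974368875 7.696297289465352
w2 266 [29.5859 -9.6184] [49.6991  7.479 ] 0.02750595834188349
[(29, 31), (32, 45), (35, 43), (38, 45), (41, 45), (44, 41), (47, 16)]
roof 7216 [[ -0.1043 -37.9926]
 [119.8494  37.7433]]
slot edges -8.092916452293602 7.607514902476379
top 23 [30.1394 -2.3048] [47.0612  7.1861] 0.026105060968957594
[(29, 2), (32, 4), (35, 4), (38, 3), (41, 5), (44, 4), (47, 1)]
roof 1084 [[ -0.4886 -39.8237]
 [128.7927  53.3728]]
slot edges -9.189568886598252 5.5670822835198095
```

Emit:
apply_moves(
  increments=[
    [0,0,-0.01,0],
    [0,0,-0.01,0],
    [0,0,-0.01,0],
    [0,0,-0.0046,0],
    [0,0,0,0],
  ],
)

```text
time_s: 11.6
ee_pos: [0.4665, 0.1379, 0.1313]
tool_rot: [-0.426, -3.112, 0.001]
contact_force: [0.2, -0.4, -1.1]
opening: 0.276
grasp_force: 49.3
```

```bash
sed -i 's/-.0983/-.0978/' m.py; python3 m.py w6
```

```text
11.6 [0.4665 0.1379 0.1313] yaw y 74.40767252923384 tilt 0.036667225958725166
foot z 0.033539604626148245 expected foot local mm [-35.6854  -0.3127]
foot [285.3, 211.6] 0.6 [-36.2892   2.7822]
foot 426 [-47.9686 -11.8903] [-32.756   11.5353] ((-36.54180908203125, -0.18815529346466064), 11.760523796081543) 0.0394970224362535
collar 1736 [-57.838  -21.8945] [-35.1598  21.6141] ((-36.499847412109375, -0.14020156860351562), 21.761281967163086) 0.1154840863510947
```

Emit:
apply_moves(
  increments=[
    [0.0097,-0.0027,0,0],
    [0.0097,-0.0027,0,0],
    [0.0096,-0.0027,0,0],
    [0.0096,-0.0027,0,0],
    [0.0096,-0.0027,0,0],
  ],
)

```text
time_s: 12.42
ee_pos: [0.5156, 0.1242, 0.1316]
tool_rot: [-0.426, -3.112, 0.0]
contact_force: [-0.1, 0.5, -2.2]
opening: 0.276
grasp_force: 49.3
```

```bash
python3 m.py w7
```

```text
12.425 [0.5156 0.1242 0.1316] yaw y 74.39545550856113 tilt 0.005019754658169279
foot z 0.03382585089924997 expected foot local mm [15.2085 -0.3181]
mouth [280.6, 191.9] 0.62 [-1.0345 -0.8038]
mouth [199.5, 296.8] 0.3 [ 89.6781 -69.042 ]
clamp_top [284.0, 211.4] 0.69 [16.6198  1.8666]
foot 322 [ 3.2028 -8.8494] [17.8571  7.0917] ((11.612113952636719, -0.8030666708946228), 9.746706008911133) 0.0397251936209051
collar 1719 [ -7.2049 -21.8446] [16.1044 21.6732] ((14.585966110229492, -0.06716009229421616), 21.79343605041504) 0.1157491337719784
```

Emit:
apply_moves(
  increments=[
    [0.007,-0.0019,0,0],
    [0.007,-0.0019,0,0],
    [0.006,-0.0017,0,0],
    [0.0041,-0.0011,0,0],
    [0,0,0,0],
  ],
)

```text
time_s: 13.25
ee_pos: [0.5391, 0.1177, 0.1316]
tool_rot: [-0.427, -3.112, 0.0]
contact_force: [0.4, -0.5, -1.3]
opening: 0.274
grasp_force: 49.3
```

```bash
python3 m.py w8
```

```text
13.25 [0.5391 0.1177 0.1316] yaw y 74.38737861716193 tilt 0.0065511355426027705
foot z 0.033794817097817176 expected foot local mm [39.6562 -0.2065]
foot [285.8, 211.3] 0.61 [38.8501  3.3087]
foot [280.7, 158.0] 0.4 [-2.1267 -0.6009]
mouth [281.0, 159.2] 0.94 [-1.2784 -0.3808]
clamp_top [280.8, 210.5] 0.58 [40.3097 -0.5633]
foot 323 [27.6002 -8.7236] [42.7534  7.1964] ((36.23863220214844, -0.4720727503299713), 9.84675121307373) 0.03971573522911717
collar 1724 [ 17.3611 -21.7107] [39.9541 21.6789] ((38.71845626831055, -0.017737001180648804), 21.701231002807617) 0.11573422661903641
```

Emit:
apply_moves(
  increments=[
    [0.0008,-0.0003,-0.002,0],
    [0,0,-0.003,0],
    [0,0,-0.003,0],
    [0,0,-0.001,0],
    [0,0,0,0],
  ],
)

```text
time_s: 14.08
ee_pos: [0.5397, 0.1175, 0.1226]
tool_rot: [-0.426, -3.112, 0.0]
contact_force: [0.5, 0.1, -0.9]
opening: 0.272
grasp_force: 49.5
```

Emit:
apply_moves(
  increments=[
    [0,0,-0.0015,0],
    [0,0,-0.0015,0],
    [0,0,-0.001,0],
    [0,0,-0.0008,0],
    [0,0,0,0],
  ],
)

```text
time_s: 14.7
ee_pos: [0.5398, 0.1176, 0.1179]
tool_rot: [0.426, 3.113, -0.0]
contact_force: [-0.9, -0.7, 0.6]
opening: 0.27
grasp_force: 49.6
```

Emit:
apply_moves(
  increments=[
    [0,0,0,0],
    [0,0,0,0],
    [0,0,0,0],
    [0,0,0,0],
    [0,0,0,0],
  ],
)

```text
time_s: 15.32
ee_pos: [0.5398, 0.1176, 0.1179]
tool_rot: [0.426, 3.113, -0.0]
contact_force: [-0.6, -0.1, 1.4]
opening: 0.274
grasp_force: 49.6
```

```bash
python3 m.py w9; python3 - <<'E'
from h import *
o=r.get_obs();print(o['contact_force'],o['ee_pos'])
a=cv2.imread('pics/w9.png');c=cam('scene')
b=c['frame'][80:230,280:480]
cv2.imwrite('pics/v8.png',np.hstack([cv2.resize(a[130:370,140:440],(400,320),interpolation=2),cv2.resize(b,(400,320),interpolation=2)]))
E
```

```text
15.325 [0.5398 0.1176 0.1179] yaw y 74.4065838699548 tilt 0.0032352450914775463
foot z 0.020109644654769485 expected foot local mm [40.3245 -0.205 ]
foot [282.9, 216.1] 0.73 [43.4274  1.0866]
foot [276.1, 218.3] 0.52 [45.2287 -4.1932]
mouth [280.7, 162.3] 0.93 [-0.4554 -0.5764]
clamp_top [279.7, 253.5] 0.71 [71.928  -1.3939]
clamp_top [282.1, 215.0] 0.68 [40.2907  0.4499]
collar 1728 [ 18.1927 -21.802 ] [41.1757 21.6208] ((39.685970306396484, -0.10869189351797104), 21.744544982910156) 0.1020341848891507
[-0.20074157  0.81300663  1.97849522] [0.53977494 0.11757849 0.11788361]
```

View pics/v8.png

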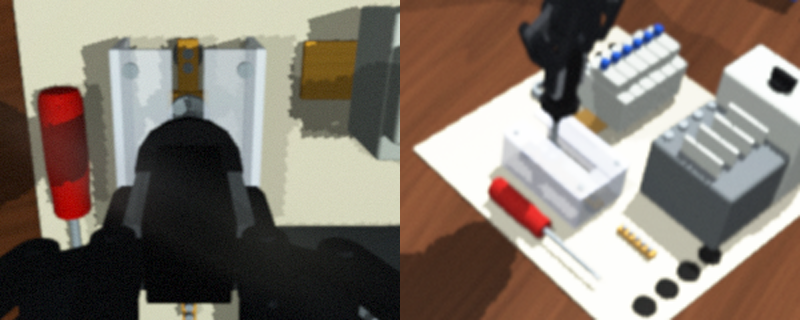

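The picture shows the rod in the slot with the foot under the roof at the clamp, clear of the slot edges. The collar height gives about 7 mm of compression, and the force change is about 2 N. I'll check the foot height, then hand in.

```bash
python3 - <<'E'
from h import *
M=np.array([.4995,.129]);th=np.radians(-15.6);Rm=np.array([[np.cos(th),-np.sin(th)],[np.sin(th),np.cos(th)]])
c=dict(np.load('w9.npz'));P=cloud(c);l=(P[...,:2]-M)@Rm*1e3;z=P[...,2]
q=(abs(l[...,1])<8)&(l[...,0]>22)&(l[...,0]<45)&(z<.045)&(z>.022)
print(q.sum(),l[q].min(0),l[q].max(0),np.percentile(z[q],[5,50,95]))
ok=q.sum()>50 and .0305<np.median(z[q])<.0365
print(ok)
if ok: print(r.close_job())
E
```

```text
355 [28.29421112 -7.9655849 ] [40.59403217  7.94382293] [0.02926085 0.03355413 0.03754447]
True
the job is handed in; nothing more can be done
None
```

I handed the job in with the probe held upright, its foot centred on the clamp (within about 1 mm by depth measurement) and its spring about 7 mm in, at roughly 2 N; `r.close_job()` gave no verdict.

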